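# Park the tall tool case and shut its keeper

### The job

Push the tall, heavy tool case low on its yellow base so that it slides upright, without tipping or being lifted or carried, into its dock on the left until it stands flush against the rubber stops between the two side rails. Then push the red peg of the keeper to swing the keeper bar fully shut across the dock's mouth behind the case. Nothing is to be gripped or picked up; leave the bottle, jar and tin alone, and finish clear of everything.

Things in the scene. Friction and masses are not known exactly. Their poses are not given: they have to be found in the camera images.
- case: Tall blue tool case, loose, about 1.7 kg. Yellow base 120 (x) by 100 (y) mm, 45 mm tall; blue body 112 x 92 mm above, to 220 mm; handle to 251 mm. Origin: centre of underside, z up. Push it along its +y on its -y face (y = -50 mm, on the robot's right). Pushed above 60 mm it may tip; a vertical gripper's housing would touch the blue part, so lean the tool back about 35 degrees, fingertips leading.
- dock: Fixed aluminium dock, blue floor mark. Origin: on the worktop, centre of the parked case's footprint; the case enters along +y (robot's left) and is home when its origin and axes match the dock's. Rubber stops at y = +50 mm, bar behind 40 mm tall. Side rails 26 mm tall, y = -20 to 60 mm, inner faces at x = -75, +75 mm (15 mm play a side). Mouth at y = -50 mm. Lug under keeper pivot 12 mm tall.
- keeper_pivot (a point): Vertical pivot axis of the keeper, fixed on the dock at dock x = -102 mm, y = -64 mm (on the robot's side of the mouth), 24 mm above the worktop.
- keeper_peg (a point): Upright red peg at the free end of the keeper bar: point on its centre line, 56 mm above the worktop. Peg 16 mm in diameter, from 14 to 76 mm above the worktop, 80 mm from the pivot; bar 12 mm wide, from 17 to 31 mm above the worktop. Near shut it stands close behind the tall case: keep the tool leaning back here too, so the gripper's housing clears the case.
- keeper (a joint): Keeper angle about its vertical pivot, rad, growing anticlockwise seen from above. 0: open, bar along the dock's -y beside the lane; it starts at -0.25 to 0. 1.57 (end stop): fully shut, bar along the dock's +x across the mouth, 8 mm behind the parked case. Turns with light friction (about 2 N at the peg) and stays where left.
- spray: Amber spray bottle standing beyond the dock to the left, 54 mm in diameter, 170 mm tall, origin at the centre of its underside; leave alone.
- jar: Low whitish jar with white cap, 66 mm in diameter, 75 mm tall, beyond the dock to the left, origin at the centre of its underside; leave alone.
- tin: Can with orange label, 68 mm in diameter, 110 mm tall, to the right, origin at the centre of its underside; leave alone.

How it is judged:
On the way, in this order (a step that is already met when the one before it is completed fails the run):
1. the case stands home in the dock, flush against the stops, with the keeper still open (y of case in the frame of dock above -0.007 m and x of case in the frame of dock between -0.02 and 0.02 m and angle between the x axis of case and the x axis of dock, either way round below 0.09 rad and angle between case's own z axis and vertical below 0.04 rad and height (world z) of case below 0.005 m and linear speed of case below 0.02 m/s and value of joint keeper below 0.8 rad), for 0.2 s.
2. the keeper is swung shut behind the case (value of joint keeper above 1.45 rad), for 0.2 s.
At the end, for the whole second after the job is handed in: The case stands upright and at rest in the dock, within 7 mm of its home along the dock's y, within 20 mm of its centre line and within 0.09 rad of square, and the keeper stands above 1.45 rad (fully shut is 1.57) (y of case in the frame of dock above -0.007 m and x of case in the frame of dock between -0.02 and 0.02 m and angle between the x axis of case and the x axis of dock, either way round below 0.09 rad and angle between case's own z axis and vertical below 0.04 rad and height (world z) of case below 0.005 m and linear speed of case below 0.02 m/s and value of joint keeper above 1.45 rad); the robot touches nothing.
It fails at once if the case tips by more than 0.2 rad (angle between case's own z axis and vertical above 0.2 rad).
It fails at once if the case is lifted (height (world z) of case above 0.02 m).
It fails at once if the spray bottle is moved or knocked over (distance of spray from where it was at the start of the episode above 0.02 m or angle between spray's own z axis and vertical above 0.2 rad).
It fails at once if the jar is moved or knocked over (distance of jar from where it was at the start of the episode above 0.02 m or angle between jar's own z axis and vertical above 0.2 rad).
It fails at once if the tin is moved or knocked over (distance of tin from where it was at the start of the episode above 0.02 m or angle between tin's own z axis and vertical above 0.2 rad).
It also fails if it takes over 64 s, if anything falls off the work surface, if the arm or the gripper's body presses on something with over 40 N, if the wrist force passes 120 N, or if a joint passes its speed limit or range.

### The arm

A 6-joint arm with a two-finger parallel gripper is mounted at the origin on the work surface. World frame = base frame: x ahead of the robot, y to its left, z up, the work surface at z = 0. Lengths are in m, angles in rad, forces in N, time in s.
With the tool pointing down it reaches from about 0.4 to 0.825 m from the base axis. Payload 7 kg.
Tool frame: the origin (TCP) lies at the centre of the arm's flange, where the gripper is bolted on; the fingertips stand 178 mm ahead of it and the grasp point (between the pads) lies arm.tcp_to_grasp ahead of it (arm.tcp_to_grasp is the distance from the TCP to the grasp point, in m); z points along the fingers, y is the direction in which the jaws open and shut (so a half turn about z gives the same grasp; the last joint's range is limited). The gripper opens to 88 mm and grips with 3 to 60 N. Pads are 19 mm wide; open, the fingers measure 130 mm over their backs; the gripper's body (78 mm by 193 mm) begins 47 mm behind the grasp point.
Start: joints at [1.557, 0.359, 0.012, 0, -1.224, -0.288], TCP at [0.201, 0.644, 0.405] pointing down, gripper open.
Joint ranges: [-3.07, 3.07], [-1.43, 2.12], [-1.02, 1.25], [-3.03, 1.67], [-3.05, -0], [-3.03, 3.03]. Speed limits (rad/s): [2.39, 2.39, 3.01, 3.14, 3.14, 3.14].

### API

Orientations are given as [roll, pitch, yaw] about the fixed x, y, z axes, in that order (R = Rz(yaw) Ry(pitch) Rx(roll)).
In Python, from station import arm gives the robot as it stands.
- The arm moves only by the tool move_arm, never from a script. Its argument "deltas" is a list of rows, each a list of 6 numbers: the shift along the world's x, y, z in mm, then the turn, a rotation vector about the world's x, y, z in degrees. In form: [[tx, ty, tz, ax, ay, az], ...]. A call has exactly 5 rows; each row shifts and turns the commanded pose from where the row before left it; what a row does not reach is not made up. A row lasts 1/12 s, in which the tool goes at most 41.7 mm and 7.16 degrees, less where a joint would pass 70% of its speed; a pose out of reach is approached as far as the arm can. A call with a gripper value outside its range is refused whole. "claw" is the closure in counts, from 0 (fully open) to 255 (shut), set as the call begins (left out, the last holds). The fingers move at their own pace and stop on an object; "squeeze" is the grip in N (left out, the last holds). Time passes only in rows, so rows that do not move let the fingers close, or fill a call up. It gives the time, the measured TCP pose, the force and the opening at its end, in the units of the state.
- arm.get_state(): the state, without advancing time (a new reading comes with each control period).
- arm.grab_frame(name): name is "scene" or "top" or "wrist"; returns the picture (420x560x3 uint8, red, green, blue); there is no depth.
- arm.calibration(name): a dict with "intrinsics" (3x3 intrinsics, pixels), "T" (4x4, takes a point from camera to world coordinates); the wrist camera has in their place "mount" (4x4, takes a point from camera to tool coordinates, whose origin is the TCP and whose axes are the flange's). Camera axes: x right, y up, looking along -z (the intrinsics and any distortion apply to the point x, -y, -z); pixel columns grow to the right and rows downward; lengths in m; the calibration is good to about 2 mm. The wrist camera is an equidistant fisheye: a pixel r from the principal point sees the ray r / f radians off the axis. A picture is of the moment at which its call begins: read the wrist's pose just before it. calibration takes no time and is no camera call.
- arm.job_done(): hands the job in, once; it reports no verdict.
Trained networks look in the newest picture that a camera, given by its name, has taken for a name from the list of things; names that differ only in an ending like _2 or _b are one class to them, and where a whole thing is asked for, a point or a joint stands for the part that bears it (a point fixed in the world has none). Each returns a list of dicts, best first, with "score" (0 to 1); they miss things now and then, are a little off and sometimes report something else, mostly with a low value. They report only what shows in the picture. A call takes as long as a camera call.
- arm.spot_in(thing, camera): "xy" ([column, row] in pixels, amid what is visible of it).
- arm.masks_of(thing, camera): "pixels" (420x560 bool, what is visible of it) and "xy" ([column, row] in pixels, amid what is visible of it).
- arm.spot_point(thing, camera): "xy" ([column, row] in pixels: a listed point, or the origin of a listed thing).
The state is a dict: "t": time; "q": joint angles; "qd": joint speeds; "joint_efforts": joint torques, N m; "eef_pos": TCP position; "ee_rot": TCP orientation; "force": force on the tool from outside, world axes, zero at the start; "moment": the same for the moment, N m; "width": finger opening in m.
Only numpy, scipy, OpenCV 4.12 (cv2) and the standard library are available. Lean on these libraries where they do the work, as an engineer would, in place of code of your own. Each camera call takes 0.05 s, during which the arm holds its last target. There are 200 camera calls.

## Working session

There is one attempt and no reset: what is moved stays moved. The work goes in short steps, Python scripts to look and compute and a tool call to move; the robot and the scene stay as the last step left them, time stands still between calls to the robot, and variables do not carry over. Pictures are saved under pics/ and viewed, about 8 in all and at most 12, crops included, and the job is handed in when it is done.

Besides the shell and the picture viewer there is one more tool, called after "Call:" in YAML: its name, and indented under it one key for each argument. move_arm: Moves the arm, as the interface text tells. Its arguments: {"type":"object","properties":{"deltas":{"type":"array","items":{"type":"array","items":{"type":"number"}}},"claw":{"type":"number"},"squeeze":{"type":"number"}},"required":["deltas"]}

```bash
mkdir -p pics; ls; cat > h.py <<'E'
import numpy as np, cv2
from station import arm
def ray(px,cam):
    c=arm.calibration(cam);K=np.array(c["intrinsics"]);T=np.array(c["T"])
    d=np.linalg.inv(K)@[px[0],px[1],1]; d=np.array([d[0],-d[1],-d[2]])
    return T[:3,3],T[:3,:3]@d
def at(px,cam,z):
    o,d=ray(px,cam); return o+d*(z-o[2])/d[2]
def proj(p,cam):
    c=arm.calibration(cam);K=np.array(c["intrinsics"]);T=np.linalg.inv(np.array(c["T"]))
    q=T[:3,:3]@p+T[:3,3]; u=K@np.array([q[0],-q[1],-q[2]]); return u[:2]/u[2]
E
python3 - <<'E'
from h import *
s=arm.get_state();print(s["t"],s["eef_pos"],s["ee_rot"],arm.tcp_to_grasp)
ims=[]
for cam in("top","scene"):
    im=arm.grab_frame(cam);cv2.imwrite(f"pics/{cam}0.png",im[...,::-1]);
    print(cam,arm.calibration(cam).keys(),np.array(arm.calibration(cam)["T"])[:3,3].round(3))
    for n,z in(("case",0),("dock",0),("keeper_pivot",.024),("keeper_peg",.056),("spray",0),("jar",0),("tin",0)):
        for r in arm.spot_point(n,cam)[:2]: print(n,round(r["score"],2),np.round(r["xy"]),at(r["xy"],cam,z).round(3))
E
```

```text
pics
0.0 [0.2005563  0.64432155 0.40371348] [ 3.13994820e+00 -1.47891895e-04 -3.01923293e-01] 0.1593
top dict_keys(['intrinsics', 'T']) [ 0.504 -0.018  1.25 ]
dock 0.78 [188. 195.] [0.585 0.209 0.   ]
keeper_pivot 0.68 [206. 232.] [0.494 0.159 0.024]
keeper_peg 0.57 [239. 236.] [0.484 0.075 0.056]
spray 0.93 [116. 175.] [0.635 0.393 0.   ]
jar 0.67 [124. 248.] [0.451 0.369 0.   ]
jar 0.24 [240. 233.] [0.49  0.077 0.   ]
tin 0.96 [441. 181.] [ 0.627 -0.43   0.   ]
scene dict_keys(['intrinsics', 'T']) [0.411 0.365 1.354]
dock 0.85 [236. 271.] [0.601 0.212 0.   ]
keeper_pivot 0.93 [277. 263.] [0.497 0.153 0.024]
keeper_peg 0.57 [293. 238.] [0.476 0.074 0.056]
keeper_peg 0.21 [195. 322.] [0.645 0.387 0.056]
spray 0.83 [197. 322.] [0.65  0.387 0.   ]
jar 0.8 [261. 343.] [0.461 0.374 0.   ]
tin 0.62 [305.  83.] [ 0.622 -0.448  0.   ]
```

```bash
python3 -c "
import cv2
a=cv2.imread('pics/top0.png');print(a.shape)"
```

```text
(420, 560, 3)
```

View pics/top0.png

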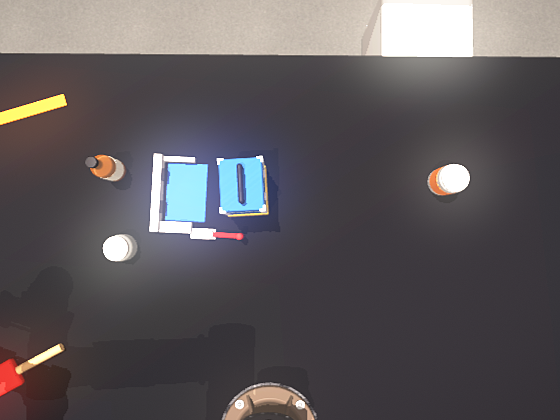

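View pics/scene0.png

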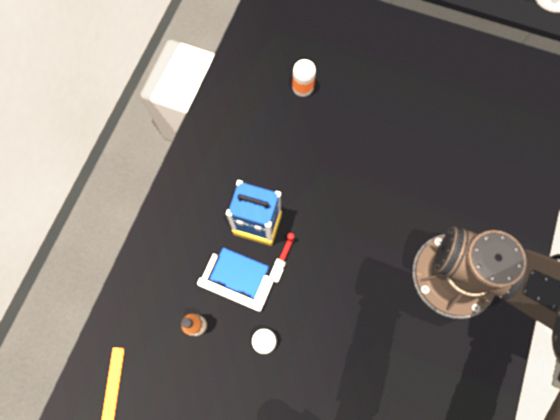

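```bash
python3 - <<'E'
from h import *
t=cv2.imread("pics/top0.png");s=cv2.imread("pics/scene0.png")
a=cv2.resize(t[142:248,142:282],None,fx=5.5,fy=5.5,interpolation=cv2.INTER_CUBIC)
cv2.imwrite("pics/tc.png",a)
b=cv2.resize(s[172:317,187:307],None,fx=4.1,fy=4.1,interpolation=cv2.INTER_CUBIC)
cv2.imwrite("pics/sc.png",b)
for cam,im,z in(("top",t,0),("scene",s,0)):
    hsv=cv2.cvtColor(im,cv2.COLOR_BGR2HSV)
    m=cv2.inRange(hsv,(95,120,90),(115,255,255))
    n,l,st,c=cv2.connectedComponentsWithStats(m)
    for i in range(1,n):
        if st[i,4]>200:
            pts=np.argwhere(l==i)[:,::-1]
            for z in(0,.22):
                w=np.array([at(p,cam,z)[:2] for p in pts]).astype(np.float32)
                print(cam,st[i],z,np.round(np.hstack([np.ravel(x) for x in cv2.minAreaRect(w)]),3))
E
```

```text
top [218 157  47  55 406] 0 [0.614 0.076 0.136 0.114 4.346]
top [218 157  47  55 406] 0.22 [0.595 0.06  0.112 0.094 4.346]
top [236 162  12  44 222] 0 [0.616 0.076 0.11  0.026 2.756]
top [236 162  12  44 222] 0.22 [0.596 0.06  0.09  0.021 2.756]
scene [ 229  183   49   44 1376] 0 [0.63  0.004 0.138 0.119 3.777]Traceback (most recent call last):
  File "<stdin>", line 15, in <module>
  File "h.py", line 8, in at
    o,d=ray(px,cam); return o+d*(z-o[2])/d[2]
        ~~~^^^^^^^^
  File "h.py", line 4, in ray
    c=arm.calibration(cam);K=np.array(c["intrinsics"]);T=np.array(c["T"])
ValueError: time passes only in moves, steps and waits
```

View pics/tc.png

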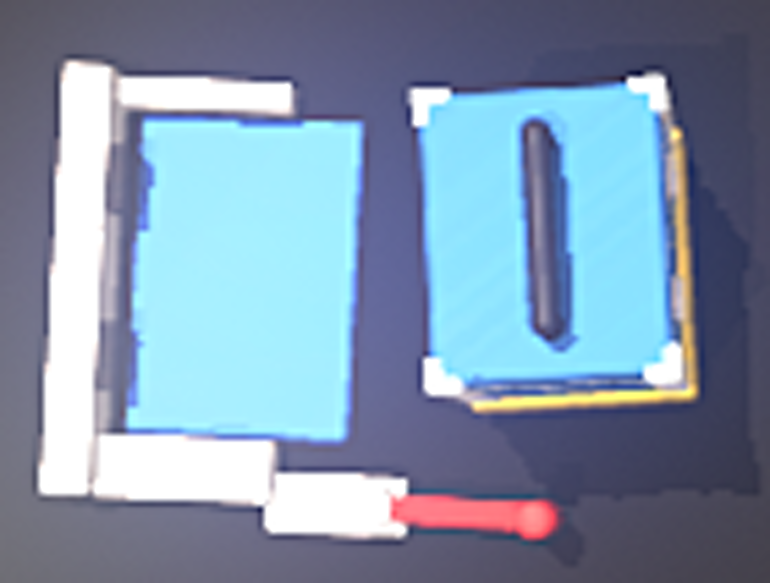

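View pics/sc.png

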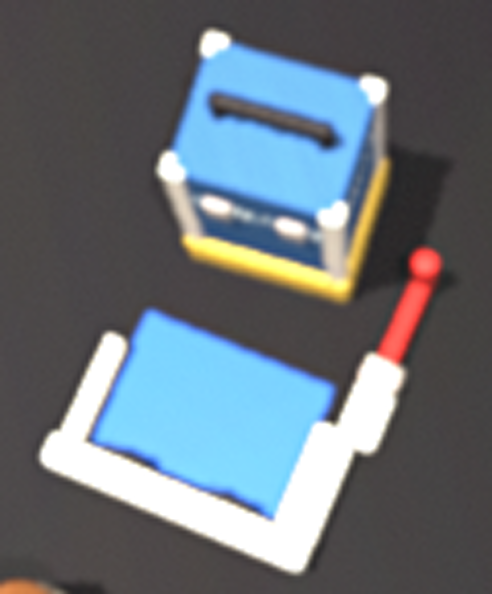

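```bash
cat >> h.py <<'E'
import functools
_cal=arm.calibration
arm_cal=functools.lru_cache(None)(lambda c:_cal(c))
def ray(px,cam):
    c=arm_cal(cam);K=np.array(c["intrinsics"]);T=np.array(c["T"])
    d=np.linalg.inv(K)@[px[0],px[1],1]; d=np.array([d[0],-d[1],-d[2]])
    return T[:3,3],T[:3,:3]@d
E
python3 - <<'E'
from h import *
f=lambda u,s,o:(np.array(u)+.5)/s-.5+o
T=lambda u:f(u,5.5,(142,142)); S=lambda u:f(u,4.1,(187,172))
def rep(n,l,c,g,z):
    w=np.array([at(g(u),c,z)[:2] for u in l]);print(n,c,w.round(3).tolist(),"mean",w.mean(0).round(4))
    if len(l)==4:
        for i in range(4):
            d=w[(i+1)%4]-w[i];print("  len %.3f ang %.1f"%(np.hypot(*d),np.degrees(np.arctan2(d[1],d[0]))))
rep("mark",[(145,118),(365,122),(348,440),(127,432)],"top",T,0)
rep("mark",[(150,310),(335,383),(272,520),(92,440)],"scene",S,0)
rep("case",[(410,88),(665,75),(682,380),(425,395)],"top",T,.22)
rep("case",[(212,33),(387,85),(335,222),(160,165)],"scene",S,.22)
rep("corner",[(697,398)],"top",T,.045)
rep("corner",[(183,252),(347,301)],"scene",S,0.0)
rep("bar",[(65,62),(112,65),(88,495),(40,495)],"top",T,.04)
rep("bar outer",[(42,455),(300,572)],"scene",S,.0)
rep("peg",[(540,518)],"top",T,.076)
rep("peg",[(425,262)],"scene",S,.076)
E
```

```text
mark top [[0.667, 0.263], [0.666, 0.161], [0.519, 0.167], [0.522, 0.268]] mean [0.5933 0.2147]
  len 0.102 ang -90.5
  len 0.147 ang 177.9
  len 0.101 ang 88.5
  len 0.145 ang -2.1
mark scene [[0.664, 0.16], [0.519, 0.162], [0.526, 0.268], [0.667, 0.261]] mean [0.594  0.2129]
  len 0.145 ang 179.0
  len 0.106 ang 86.3
  len 0.140 ang -2.9
  len 0.101 ang -91.5
case top [[0.65, 0.113], [0.656, 0.016], [0.54, 0.008], [0.534, 0.105]] mean [0.5951 0.0605]
  len 0.097 ang -86.6
  len 0.116 ang -176.2
  len 0.097 ang 93.9
  len 0.117 ang 3.7
case scene [[0.654, 0.014], [0.538, 0.008], [0.537, 0.102], [0.652, 0.106]] mean [0.5955 0.0576]
  len 0.116 ang -176.9
  len 0.094 ang 90.7
  len 0.115 ang 2.0
  len 0.092 ang -88.5
corner top [[0.539, 0.006]] mean [0.5385 0.006 ]
corner scene [[0.658, 0.111], [0.533, 0.103]] mean [0.5952 0.1074]
bar top [[0.686, 0.29], [0.685, 0.269], [0.493, 0.276], [0.493, 0.297]] mean [0.5894 0.2829]
  len 0.021 ang -93.2
  len 0.192 ang 178.1
  len 0.021 ang 90.5
  len 0.193 ang -2.0
bar outer scene [[0.696, 0.283], [0.495, 0.295]] mean [0.5952 0.2891]
peg top [[0.485, 0.072]] mean [0.4854 0.0723]
peg scene [[0.485, 0.074]] mean [0.4851 0.0737]
```

Call:
move_arm:
  deltas:
    - [10,-20,16,0,0,-5]
    - [16,-32,16,0,0,-5]
    - [16,-32,16,0,0,-5]
    - [16,-32,16,0,0,-5]
    - [16,-32,16,0,0,-5]
  claw: 100

```text
t: 1.22
eef_pos: [0.2751, 0.4949, 0.4854]
ee_rot: [-3.142, -0.0, -0.742]
force: [0.5, -0.0, 0.7]
width: 0.0598
```

Call:
move_arm:
  deltas:
    - [16,-32,0,0,0,-5]
    - [16,-32,0,0,0,-5]
    - [16,-32,0,0,0,-5]
    - [16,-32,0,0,0,-5]
    - [16,-32,0,0,0,-5]

```text
t: 1.63
eef_pos: [0.3549, 0.3347, 0.4851]
ee_rot: [-3.141, 0.001, -1.178]
force: [0.8, 1.1, 0.1]
width: 0.0535
```

Call:
move_arm:
  deltas:
    - [16,-32,0,0,0,-5]
    - [16,-32,0,0,0,-5]
    - [16,-32,0,0,0,-5]
    - [16,-32,0,0,0,-5]
    - [16,-32,0,0,0,-2.7]

```text
t: 2.05
eef_pos: [0.4348, 0.1746, 0.4852]
ee_rot: [-3.141, 0.001, -1.575]
force: [0.4, 0.3, 0.6]
width: 0.0535
```

Call:
move_arm:
  deltas:
    - [16,-32,0,5,0,0]
    - [16,-32,0,5,0,0]
    - [16,-32,0,5,0,0]
    - [16,-32,0,5,0,0]
    - [16,-32,0,5,0,0]

```text
t: 2.47
eef_pos: [0.5149, 0.0149, 0.4857]
ee_rot: [-3.137, 0.441, -1.568]
force: [1.2, -0.1, -0.0]
width: 0.0536
```

Call:
move_arm:
  deltas:
    - [16,-32,0,5,0,0]
    - [16,-32,0,5,0,0]
    - [0,-32,0,0,0,-2.1]
    - [0,-32,0,0,0,0]
    - [0,0,0,0,0,0]

```text
t: 2.88
eef_pos: [0.5468, -0.1169, 0.4837]
ee_rot: [3.139, 0.609, -1.614]
force: [-0.3, 1.5, -0.3]
width: 0.0531
```

```bash
cat > st.py <<'E'
from h import *
from scipy.spatial.transform import Rotation as R
s=arm.get_state();r=R.from_euler("xyz",s["ee_rot"]);M=r.as_matrix();p=np.array(s["eef_pos"])
print("t",s["t"],"p",p.round(4),"z",M[:,2].round(3),"y",M[:,1].round(3),"F",np.round(s["force"],1),"w",s["width"],"q",np.round(s["q"],2))
a=np.radians(-2.1);X=np.array([np.cos(a),np.sin(a),0]);Y=np.array([-np.sin(a),np.cos(a),0])
tip=p+.178*M[:,2];d=tip-[.5935,.214,0]
print("tip",tip.round(4),"dock",np.round([d@X,d@Y],4))
zt=np.sin(np.radians(35))*Y-np.cos(np.radians(35))*np.array([0,0,1]);yt=-X
D=np.c_[np.cross(yt,zt),yt,zt]
print("rotvec deg to goal",np.degrees((R.from_matrix(D)*r.inv()).as_rotvec()).round(2))
E
python3 st.py
```

```text
t 2.8833 p [ 0.5468 -0.1169  0.4837] z [ 0.022  0.572 -0.82 ] y [-0.999  0.041  0.002] F [-0.3  1.5 -0.3] w 0.053139350068102824 q [-0.13  0.19  0.12 -0.61 -1.57  0.11]
tip [ 0.5508 -0.0152  0.3377] dock [-0.0343 -0.2306]
rotvec deg to goal [ 0.11 -0.11  0.28]
```

Call:
move_arm:
  deltas:
    - [15,-15,0,0,0,0]
    - [15,-15,-20,0,0,0]
    - [15,-10,-40,0,0,0]
    - [0,0,-40,0,0,0]
    - [0,0,-40,0,0,0]

```text
t: 3.3
eef_pos: [0.5912, -0.1517, 0.3451]
ee_rot: [-3.14, 0.61, -1.607]
force: [1.2, 0.2, -0.8]
width: 0.0532
```

Call:
move_arm:
  deltas:
    - [0,0,-40,0,0,0]
    - [0,0,-40,0,0,0]
    - [0,0,-40,0,0,0]
    - [0,0,-30,0,0,0]
    - [0,0,0,0,0,0]

```text
t: 3.72
eef_pos: [0.5885, -0.1503, 0.1898]
ee_rot: [3.128, 0.613, -1.616]
force: [-1.5, 0.6, -1.6]
width: 0.0535
```

```bash
python3 st.py
```

```text
t 3.7167 p [ 0.5885 -0.1503  0.1898] z [ 0.013  0.575 -0.818] y [-0.999  0.037  0.011] F [-1.5  0.6 -1.6] w 0.053528654874907766 q [-0.19  0.54 -0.06 -0.66 -1.17  0.48]
tip [ 0.5907 -0.0479  0.0443] dock [ 0.0068 -0.2618]
rotvec deg to goal [-0.16 -0.62  0.04]
```

Call:
move_arm:
  deltas:
    - [2,0,-10,0,-0.6,0]
    - [3,0,-10,0,0,0]
    - [0,0,-3,0,0,0]
    - [0,10,0,0,0,0]
    - [0,10,0,0,0,0]

```text
t: 4.13
eef_pos: [0.5963, -0.1308, 0.1749]
ee_rot: [-3.126, 0.611, -1.599]
force: [0.0, 1.4, 0.5]
width: 0.0535
```

Call:
move_arm:
  deltas:
    - [0.4,10,0,0,0,0]
    - [0.3,7,0,0,0,0]
    - [0.3,7,0,0,0,0]
    - [0.3,7,0,0,0,0]
    - [0.2,7,0,0,0,0]

```text
t: 4.55
eef_pos: [0.5973, -0.0943, 0.1747]
ee_rot: [-3.127, 0.607, -1.597]
force: [-5.2, -14.2, 6.4]
width: 0.0535
```

```bash
python3 st.py; python3 - <<'E'
from h import *
t=arm.grab_frame("top")[...,::-1];s=arm.grab_frame("scene")[...,::-1]
a=cv2.resize(t[130:270,140:320],None,fx=3.3,fy=3.3,interpolation=cv2.INTER_CUBIC)
b=cv2.resize(s[150:320,187:337][:140],None,fx=3.3,fy=3.3,interpolation=cv2.INTER_CUBIC)[:,:200*3]
cv2.imwrite("pics/p1.png",cv2.resize(np.hstack([a,b]),None,fx=.72,fy=.72,interpolation=cv2.INTER_AREA))
E
```

```text
t 4.55 p [ 0.5973 -0.0943  0.1747] z [ 0.029  0.57  -0.821] y [-0.999  0.034 -0.012] F [ -5.2 -14.2   6.4] w 0.05346819952818411 q [-0.1   0.54 -0.09 -0.7  -1.09  0.46]
tip [0.6025 0.0072 0.0285] dock [ 0.0165 -0.2063]
rotvec deg to goal [ 0.23  0.66 -0.15]
```

View pics/p1.png

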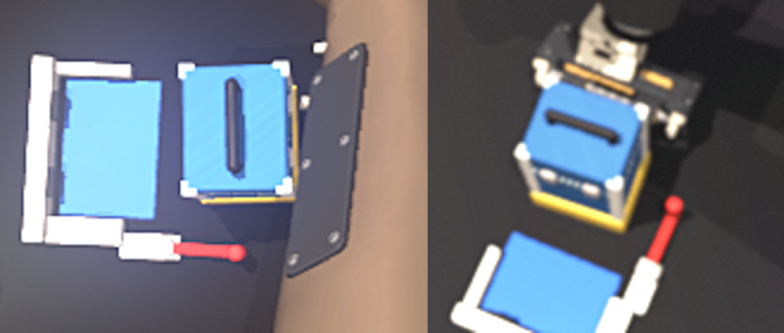

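Call:
move_arm:
  deltas:
    - [0.2,7,-1,0,0.4,0]
    - [0.2,7,-1,0,0,0]
    - [0.2,7,-1,0,0,0]
    - [0.2,7,-1,0,0,0]
    - [0.2,7,0,0,0,0]

```text
t: 5.07
eef_pos: [0.5996, -0.061, 0.1718]
ee_rot: [-3.131, 0.606, -1.601]
force: [-0.5, -16.6, 10.9]
width: 0.0534
```

Call:
move_arm:
  deltas:
    - [0.2,7,0,0,0,0]
    - [0.2,7,0,0,0,0]
    - [0.2,7,0,0,0,0]
    - [0.2,7,0,0,0,0]
    - [0.2,7,0,0,0,0]

```text
t: 5.48
eef_pos: [0.6008, -0.0257, 0.1718]
ee_rot: [-3.131, 0.606, -1.601]
force: [0.3, -16.5, 10.7]
width: 0.0531
```

```bash
python3 st.py; python3 - <<'E'
from h import *
t=arm.grab_frame("top")[...,::-1];s=arm.grab_frame("scene")[...,::-1]
a=cv2.resize(t[130:270,140:320],None,fx=3.3,fy=3.3,interpolation=cv2.INTER_CUBIC)
b=cv2.resize(s[180:320,187:337],None,fx=3.3,fy=3.3,interpolation=cv2.INTER_CUBIC)
cv2.imwrite("pics/p2.png",cv2.resize(np.hstack([a,b]),None,fx=.72,fy=.72,interpolation=cv2.INTER_AREA))
E
```

```text
t 5.4833 p [ 0.6008 -0.0257  0.1718] z [ 0.028  0.569 -0.822] y [-0.999  0.037 -0.009] F [  0.3 -16.5  10.7] w 0.053134327828688606 q [ 0.01  0.53 -0.12 -0.73 -1.02  0.39]
tip [0.6058 0.0756 0.0255] dock [ 0.0174 -0.1378]
rotvec deg to goal [0.29 0.51 0.  ]
```

View pics/p2.png

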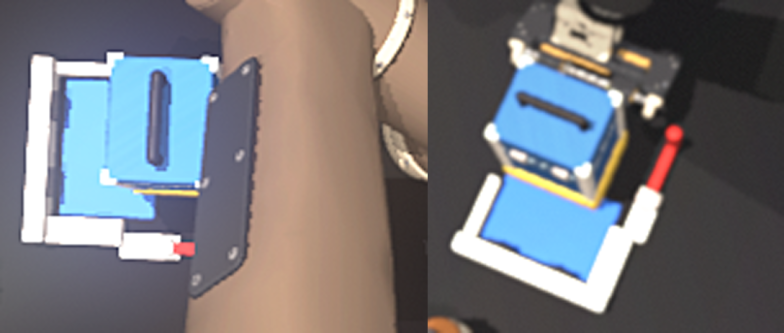

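```bash
python3 - <<'E'
from h import *
a=np.radians(-2.1);X=np.array([np.cos(a),np.sin(a)]);Y=np.array([-np.sin(a),np.cos(a)])
for c,l,o,z in(("top",[(107,53),(217,58),(209,188),(102,183)],(140,130),.22),("scene",[(507,172),(600,208)],(187-428/2.376,180),0),("scene",[(515,57),(618,95),(588,168),(487,133)],(187-428/2.376,180),.22)):
    w=np.array([at(np.array(u)/2.376+o,c,z)[:2] for u in l])-[.5935,.214]
    d=np.c_[w@X,w@Y];e=d[1]-d[0];print(c,d.round(3).tolist(),d.mean(0).round(4),np.degrees(np.arctan2(e[1],e[0])))
E
```

```text
top [[0.069, -0.033], [0.069, -0.13], [-0.046, -0.129], [-0.046, -0.035]] [ 0.0114 -0.0821] -90.01151391746983
scene [[0.074, -0.034], [-0.051, -0.037]] [ 0.0115 -0.0357] -178.49911631907992
scene [[0.076, -0.123], [-0.043, -0.126], [-0.045, -0.042], [0.068, -0.035]] [ 0.014  -0.0814] -178.20366369000573
```

Call:
move_arm:
  deltas:
    - [-1,2.5,0,0,-0.4,0]
    - [-1.5,2.5,0,0,0,0]
    - [-1.5,2.5,0,0,0,0]
    - [-1.5,2.5,0,0,0,0]
    - [-1.5,2,0,0,0,0]

```text
t: 6.0
eef_pos: [0.5948, -0.0131, 0.1714]
ee_rot: [-3.12, 0.607, -1.597]
force: [6.5, -11.6, 3.8]
width: 0.0536
```

```bash
python3 st.py; python3 - <<'E'
from h import *
t=arm.grab_frame("top")[...,::-1];s=arm.grab_frame("scene")[...,::-1]
cv2.imwrite("pics/s3full.png",s)
a=cv2.resize(t[140:230,140:240],None,fx=3.9,fy=3.9,interpolation=cv2.INTER_CUBIC)
b=cv2.resize(s[200:290,197:297],None,fx=3.9,fy=3.9,interpolation=cv2.INTER_CUBIC)
cv2.imwrite("pics/p3.png",np.hstack([a,b]))
E
```

```text
t 6.0 p [ 0.5948 -0.0131  0.1714] z [ 0.037  0.57  -0.821] y [-0.999  0.039 -0.018] F [  6.5 -11.6   3.8] w 0.053638085188620455 q [ 0.02  0.52 -0.14 -0.74 -1.    0.39]
tip [0.6014 0.0883 0.0252] dock [ 0.0125 -0.1253]
rotvec deg to goal [0.25 1.03 0.13]
```

View pics/p3.png

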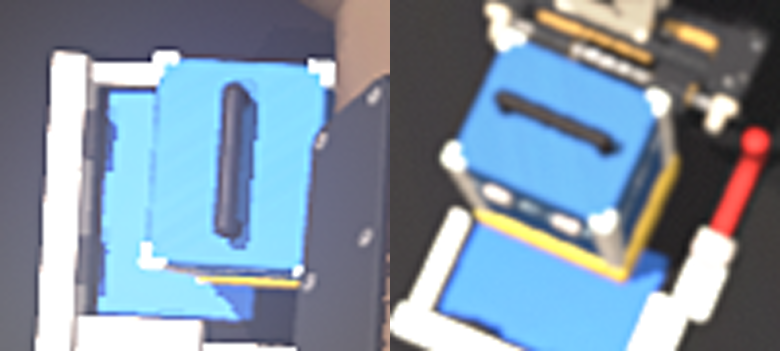

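```bash
python3 - <<'E'
from h import *
a=np.radians(-2.1);X=np.array([np.cos(a),np.sin(a)]);Y=np.array([-np.sin(a),np.cos(a)])
for c,l,o,z in(("top",[(153,52),(333,60),(308,280),(140,268)],(140,140),.22),("scene",[(472,213),(625,283)],(97,200),0),("scene",[(505,25),(672,95),(612,232),(440,155)],(97,200),.22)):
    w=np.array([at(np.array(u)/3.9+o,c,z)[:2] for u in l])-[.5935,.214]
    d=np.c_[w@X,w@Y];print(c,d.round(3).tolist(),d.mean(0).round(4))
    for i in range(len(l)-1):
        e=d[i+1]-d[i];print(np.degrees(np.arctan2(e[1],e[0])).round(1))
E
```

```text
top [[0.066, -0.021], [0.066, -0.118], [-0.052, -0.111], [-0.05, -0.021]] [ 0.0074 -0.0678]
-90.0
176.5
88.5
scene [[0.077, -0.025], [-0.051, -0.021]] [ 0.0131 -0.0234]
178.2
scene [[0.066, -0.12], [-0.053, -0.118], [-0.053, -0.021], [0.069, -0.024]] [ 0.0074 -0.0708]
179.3
89.9
-1.5
```

Call:
move_arm:
  deltas:
    - [-1,6,0,0,0,0]
    - [-0.5,6,0,0,0,0]
    - [-0.5,6,0,0,0,0]
    - [0,6,0,0,0,0]
    - [0,6,0,0,0,0]

```text
t: 6.52
eef_pos: [0.5918, 0.0167, 0.1713]
ee_rot: [-3.122, 0.607, -1.597]
force: [-0.5, -15.2, 7.7]
width: 0.0531
```

Call:
move_arm:
  deltas:
    - [0,6,0,0,0,0]
    - [0,6,0,0,0,0]
    - [0,6,0,0,0,0]
    - [0,6,0,0,0,0]
    - [0,4,0,0,0,0]

```text
t: 6.93
eef_pos: [0.5916, 0.0451, 0.1712]
ee_rot: [-3.123, 0.608, -1.597]
force: [0.8, -15.7, 8.9]
width: 0.0533
```

```bash
python3 st.py
```

```text
t 6.9333 p [0.5916 0.0451 0.1712] z [ 0.033  0.57  -0.821] y [-0.999  0.037 -0.015] F [  0.8 -15.7   8.9] w 0.05334528694791597 q [ 0.12  0.5  -0.16 -0.77 -0.94  0.32]
tip [0.5975 0.1466 0.0251] dock [ 0.0065 -0.0672]
rotvec deg to goal [0.21 0.86 0.01]
```

Roughly 10 mm remain; push slowly until the force rises.

Call:
move_arm:
  deltas:
    - [0.1,2,0,0,0,0]
    - [0.1,2,0,0,0,0]
    - [0.1,2,0,0,0,0]
    - [0,1.5,0,0,0,0]
    - [0,1.5,0,0,0,0]

```text
t: 7.35
eef_pos: [0.5918, 0.0536, 0.1712]
ee_rot: [-3.123, 0.607, -1.597]
force: [-0.7, -15.3, 8.8]
width: 0.0535
```

Call:
move_arm:
  deltas:
    - [0,1,0,0,0,0]
    - [0,1,0,0,0,0]
    - [0,1,0,0,0,0]
    - [0,0,0,0,0,0]
    - [0,0,0,0,0,0]

```text
t: 7.77
eef_pos: [0.5918, 0.0567, 0.1711]
ee_rot: [-3.123, 0.608, -1.597]
force: [-0.5, -12.7, 8.1]
width: 0.0533
```

```bash
python3 st.py
```

```text
t 7.7667 p [0.5918 0.0567 0.1711] z [ 0.033  0.57  -0.821] y [-0.999  0.037 -0.015] F [ -0.5 -12.7   8.1] w 0.05331742579149915 q [ 0.14  0.5  -0.16 -0.77 -0.93  0.31]
tip [0.5977 0.1582 0.025 ] dock [ 0.0063 -0.0556]
rotvec deg to goal [0.21 0.85 0.01]
```

Call:
move_arm:
  deltas:
    - [0,1,0,0,0,0]
    - [0,1,0,0,0,0]
    - [0,1,0,0,0,0]
    - [0,1,0,0,0,0]
    - [0,0,0,0,0,0]

```text
t: 8.18
eef_pos: [0.5918, 0.0582, 0.1715]
ee_rot: [-3.122, 0.604, -1.596]
force: [-2.2, -27.0, 13.2]
width: 0.0533
```

```bash
python3 st.py; python3 - <<'E'
from h import *
t=arm.grab_frame("top")[...,::-1];s=arm.grab_frame("scene")[...,::-1]
a=cv2.resize(t[140:230,140:240],None,fx=3.9,fy=3.9,interpolation=cv2.INTER_CUBIC)
b=cv2.resize(s[200:300,197:297],None,fx=3.9,fy=3.9,interpolation=cv2.INTER_CUBIC)[:351*1]
b=cv2.resize(s[210:300,197:297],None,fx=3.9,fy=3.9,interpolation=cv2.INTER_CUBIC)
cv2.imwrite("pics/p4.png",np.hstack([a,b]))
E
```

```text
t 8.1833 p [0.5918 0.0582 0.1715] z [ 0.034  0.567 -0.823] y [-0.999  0.036 -0.016] F [ -2.2 -27.   13.2] w 0.05327727378231947 q [ 0.14  0.5  -0.16 -0.77 -0.93  0.31]
tip [0.5978 0.1592 0.025 ] dock [ 0.0063 -0.0546]
rotvec deg to goal [ 0.42  0.89 -0.02]
```

View pics/p4.png

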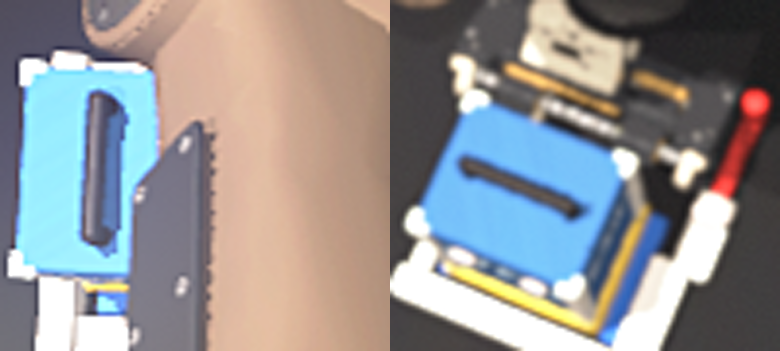

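Call:
move_arm:
  deltas:
    - [0,0.5,0,0,0,0]
    - [0,-4,0,0,0,0]
    - [-0.5,-12,0,0,0,0]
    - [-0.5,-10,10,0,0,0]
    - [0,0,30,0,0,0]

```text
t: 8.7
eef_pos: [0.5879, 0.0358, 0.2062]
ee_rot: [-3.139, 0.61, -1.607]
force: [0.3, -0.1, -0.5]
width: 0.053
```

Call:
move_arm:
  deltas:
    - [0,0,40,0,0,0]
    - [0,-10,30,0,0,0]
    - [-10,-10,20,0,0,-4]
    - [-25,-10,0,0,0,-6]
    - [-25,-10,0,0,0,-6]
  claw: 255
  squeeze: 5

```text
t: 9.12
eef_pos: [0.5296, -0.003, 0.3015]
ee_rot: [-3.126, 0.613, -1.882]
force: [-1.1, 0.6, -1.2]
width: 0.0254
```

Call:
move_arm:
  deltas:
    - [-25,-10,0,0,0,-6]
    - [-25,-10,0,0,0,-6]
    - [-25,-5,0,0,0,-6]
    - [-25,-5,0,0,0,-1]
    - [-15,0,0,0,0,0]

```text
t: 9.53
eef_pos: [0.4116, -0.033, 0.3001]
ee_rot: [-3.129, 0.612, -2.213]
force: [-0.3, 0.2, -0.2]
width: 0.0005
```

```bash
sed -i 's/^zt=.*/import sys;b=np.radians(float(sys.argv[1]) if len(sys.argv)>1 else 0);X,Y=X*np.cos(b)-Y*np.sin(b),Y*np.cos(b)+X*np.sin(b)\nzt=np.sin(np.radians(35))*Y-np.cos(np.radians(35))*np.array([0,0,1]);yt=-X/' st.py
python3 st.py 35; python3 - <<'E'
from h import *
f=lambda u,s,o:(np.array(u)+.5)/s-.5+o
a=np.radians(-2.1);X=np.array([np.cos(a),np.sin(a)]);Y=np.array([-np.sin(a),np.cos(a)])
for cam in("top","scene"):
    im=arm.grab_frame(cam);cv2.imwrite(f"pics/{cam}5.png",im[...,::-1])
    for n,z in(("case",0),("keeper_pivot",.024),("keeper_peg",.056)):
        for r in arm.spot_point(n,cam)[:1]:
            w=at(r["xy"],cam,z)[:2]-[.5935,.214];print(cam,n,round(r["score"],2),np.round([w@X,w@Y],4))
t=cv2.imread("pics/top5.png");s=cv2.imread("pics/scene5.png")
A=cv2.resize(t[140:260,135:265],None,fx=3,fy=3,interpolation=cv2.INTER_CUBIC)
B=cv2.resize(s[205:325,190:320],None,fx=3,fy=3,interpolation=cv2.INTER_CUBIC)
cv2.imwrite("pics/p5.png",np.hstack([A,B]))
E
```

```text
t 9.5333 p [ 0.4116 -0.033   0.3001] z [ 0.354  0.453 -0.819] y [-0.797  0.604 -0.01 ] F [-0.3  0.2 -0.2] w 0.0005113951509956996 q [ 0.07 -0.02 -0.54 -0.69 -0.73 -0.27]
tip [0.4746 0.0476 0.1544] dock [-0.1128 -0.1707]
rotvec deg to goal [0.31 0.49 0.08]
top case 0.75 [0.0001 0.0082]
top keeper_pivot 0.66 [-0.0995 -0.0638]
top keeper_peg 0.73 [-0.0957 -0.1522]
scene case 0.6 [0.0054 0.0055]
scene keeper_pivot 0.89 [-0.1051 -0.0612]
scene keeper_peg 0.48 [-0.1012 -0.146 ]
```

View pics/p5.png

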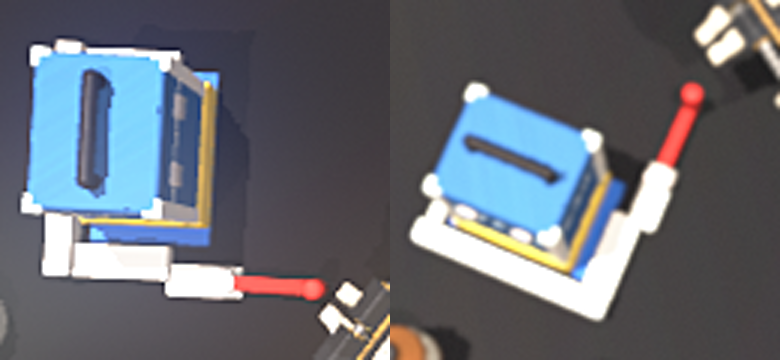

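```bash
python3 - <<'E'
from h import *
a=np.radians(-2.1);X=np.array([np.cos(a),np.sin(a)]);Y=np.array([-np.sin(a),np.cos(a)])
for n,c,l,o,z in(("base -y edge","top",[(216,83),(211,228)],(135,140),.022),("markedge","top",[(220,73),(209,244)],(135,140),0),("top","top",[(30,43),(178,52),(163,218),(22,212)],(135,140),.22),("top","scene",[(473,80),(603,132),(560,245),(422,185)],(60,205),.22),("base +y low","scene",[(455,222),(575,275)],(60,205),0)):
    w=np.array([at((np.array(u)+.5)/3-.5+o,c,z)[:2] for u in l])-[.5935,.214]
    d=np.c_[w@X,w@Y];print(n,c,d.round(3).tolist(),d.mean(0).round(4))
E
```

```text
base -y edge top [[0.062, -0.051], [-0.058, -0.053]] [ 0.0021 -0.0517]
markedge top [[0.074, -0.05], [-0.071, -0.049]] [ 0.0012 -0.0494]
top top [[0.061, 0.051], [0.06, -0.053], [-0.056, -0.049], [-0.057, 0.049]] [ 0.002  -0.0003]
top scene [[0.061, -0.051], [-0.057, -0.052], [-0.062, 0.046], [0.062, 0.045]] [ 0.0007 -0.003 ]
base +y low scene [[0.065, 0.047], [-0.062, 0.048]] [0.0015 0.0473]
```

Call:
move_arm:
  deltas:
    - [0,-2,-25,0,0,0]
    - [0,-2,-25,0,0,0]
    - [0,0,-25,0,0,0]
    - [0,0,-25,0,0,0]
    - [0,0,-4,0,0,0]

```text
t: 10.35
eef_pos: [0.414, -0.0365, 0.1919]
ee_rot: [-3.136, 0.608, -2.216]
force: [-0.6, -0.4, -0.0]
width: -0.0
```

```bash
python3 st.py 35; python3 - <<'E'
import numpy as np
# arc in world, tool translates along with peg: r=80, tangent world
a=np.radians(-2.1)
n=np.array([np.sin(np.radians(35)),np.cos(np.radians(35))])
Rm=np.array([[np.cos(a),-np.sin(a)],[np.sin(a),np.cos(a)]])
th=np.linspace(0,np.pi/2,21)
P=np.c_[-102+80*np.sin(th),-64-80*np.cos(th)]
print((Rm@np.diff(P,axis=0).T).T.round(1).tolist())
E
```

```text
t 10.35 p [ 0.414  -0.0365  0.1919] z [ 0.348  0.453 -0.821] y [-0.797  0.604 -0.005] F [-0.6 -0.4 -0. ] w -2.114285189286423e-05 q [-0.03  0.2  -0.57 -0.92 -0.62  0.1 ]
tip [0.476  0.0441 0.0457] dock [-0.1112 -0.1741]
rotvec deg to goal [0.3  0.11 0.05]
[[6.3, 0.0], [6.3, 0.5], [6.2, 1.0], [6.1, 1.5], [6.0, 2.0], [5.8, 2.4], [5.6, 2.9], [5.3, 3.3], [5.1, 3.7], [4.8, 4.1], [4.4, 4.5], [4.1, 4.8], [3.7, 5.1], [3.3, 5.4], [2.8, 5.6], [2.4, 5.8], [1.9, 6.0], [1.5, 6.1], [1.0, 6.2], [0.5, 6.3]]
```

Call:
move_arm:
  deltas:
    - [4,5,3,0,0,0]
    - [4,5,0,0,0,0]
    - [6.3,0,0,0,0,0]
    - [6.3,0.5,0,0,0,0]
    - [6.2,1,0,0,0,0]

```text
t: 10.77
eef_pos: [0.4424, -0.025, 0.1998]
ee_rot: [-3.126, 0.612, -2.208]
force: [-1.5, -4.7, 0.3]
width: 0.0005
```

Call:
move_arm:
  deltas:
    - [6.1,1.5,0,0,0,0]
    - [6,2,0,0,0,0]
    - [5.8,2.4,0,0,0,0]
    - [5.6,2.9,0,0,0,0]
    - [5.3,3.3,0,0,0,0]

```text
t: 11.18
eef_pos: [0.4726, -0.014, 0.1999]
ee_rot: [-3.122, 0.612, -2.209]
force: [2.4, -8.6, -0.3]
width: 0.001
```

```bash
python3 st.py 35; python3 - <<'E'
from h import *
t=arm.grab_frame("top")[...,::-1];s=arm.grab_frame("scene")[...,::-1]
A=cv2.resize(t[140:260,135:265],None,fx=3,fy=3,interpolation=cv2.INTER_CUBIC)
B=cv2.resize(s[205:325,190:320],None,fx=3,fy=3,interpolation=cv2.INTER_CUBIC)
cv2.imwrite("pics/p6.png",np.hstack([A,B]))
E
```

```text
t 11.1833 p [ 0.4726 -0.014   0.1999] z [ 0.358  0.45  -0.818] y [-0.796  0.604 -0.016] F [ 2.4 -8.6 -0.3] w 0.0010245717279419057 q [ 0.05  0.25 -0.48 -0.88 -0.6  -0.01]
tip [0.5362 0.066  0.0542] dock [-0.0518 -0.15  ]
rotvec deg to goal [0.51 0.77 0.09]
```

View pics/p6.png

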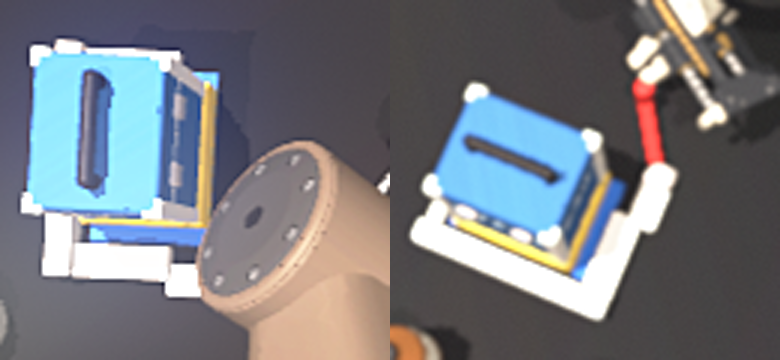

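```bash
python3 - <<'E'
from h import *
a=np.radians(-2.1);X=np.array([np.cos(a),np.sin(a)]);Y=np.array([-np.sin(a),np.cos(a)])
w=at((np.array((645,88))+.5)/3-.5+(60,205),"scene",.076)[:2]-[.5935,.214];d=np.array([w@X,w@Y]);v=d-[-.102,-.064]
print(d,np.hypot(*v),np.degrees(np.arctan2(v[0],-v[1])))
r=d-[-.0518,-.150];print("n",r@[.574,.819],"lat",r@[.819,-.574])
E
```

```text
[-0.06074721 -0.13131226] 0.07894765748262277 31.502339477797317
n 0.01016955893319697 lat -0.018054531250279848
```

Call:
move_arm:
  deltas:
    - [-5,-6.5,0,0,0,0]
    - [-4.8,3.6,0,0,0,0]
    - [-4.8,3.6,0,0,0,0]
    - [2.5,3.3,0,0,0,0]
    - [2.5,3.2,0,0,0,0]

```text
t: 11.7
eef_pos: [0.4605, -0.0053, 0.1989]
ee_rot: [-3.129, 0.611, -2.211]
force: [-0.2, -3.2, -0.8]
width: 0.0006
```

Call:
move_arm:
  deltas:
    - [5.6,2.9,0,0,0,0]
    - [5.3,3.3,0,0,0,0]
    - [5.1,3.7,0,0,0,0]
    - [4.8,4.1,0,0,0,0]
    - [4.4,4.5,0,0,0,0]

```text
t: 12.12
eef_pos: [0.4865, 0.0133, 0.1985]
ee_rot: [-3.129, 0.611, -2.211]
force: [-2.7, -1.3, 0.5]
width: 0.0004
```

```bash
python3 st.py 35; python3 - <<'E'
from h import *
a=np.radians(-2.1);X=np.array([np.cos(a),np.sin(a)]);Y=np.array([-np.sin(a),np.cos(a)])
s=arm.grab_frame("scene")[...,::-1];cv2.imwrite("pics/s7.png",s)
for r in arm.spot_point("keeper_peg","scene")[:2]:
    w=at(r["xy"],"scene",.056)[:2]-[.5935,.214];print("net",r["score"],w@X,w@Y)
hsv=cv2.cvtColor(s,cv2.COLOR_BGR2HSV);m=(cv2.inRange(hsv,(0,150,80),(6,255,255))|cv2.inRange(hsv,(172,150,80),(180,255,255)))
p=np.argwhere(m[205:300,190:320])[:,::-1]+[190,205]
D=[]
for u in p:
    w=at(u,"scene",.03)[:2]-[.5935,.214];D.append([w@X,w@Y])
D=np.array(D)*1000;v=D-[-102,-64];print(len(D),D.min(0),D.max(0));k=np.linalg.norm(v,axis=1)<65
c=v[k].mean(0);print("bar angle",np.degrees(np.arctan2(c[0],-c[1])))
E
```

```text
t 12.1167 p [0.4865 0.0133 0.1985] z [ 0.353  0.453 -0.819] y [-0.798  0.603 -0.01 ] F [-2.7 -1.3  0.5] w 0.0004004879937310152 q [ 0.11  0.26 -0.47 -0.87 -0.57 -0.07]
tip [0.5492 0.0939 0.0527] dock [-0.0399 -0.1217]
rotvec deg to goal [ 0.34  0.47 -0.02]
net 0.71 -0.03668049773798381 -0.12098632174064007
167 [ -89.89162251 -124.16319471] [-18.87210476 -68.48738798]
bar angle 56.710028468580276
```

Call:
move_arm:
  deltas:
    - [3.7,5.1,0,0,0,0]
    - [3.3,5.4,0,0,0,0]
    - [2.8,5.6,0,0,0,0]
    - [2.4,5.8,0,0,0,0]
    - [1.9,6,0,0,0,0]

```text
t: 12.63
eef_pos: [0.5005, 0.0412, 0.1988]
ee_rot: [-3.128, 0.611, -2.211]
force: [-0.4, -2.5, 0.4]
width: 0.0004
```

Call:
move_arm:
  deltas:
    - [1.5,5,0,0,0,0]
    - [0.8,4,0,0,0,0]
    - [0.4,3,0,0,0,0]
    - [0.2,2,0,0,0,0]
    - [0,0,0,0,0,0]

```text
t: 13.05
eef_pos: [0.5028, 0.0552, 0.1987]
ee_rot: [-3.129, 0.611, -2.211]
force: [-0.2, -0.3, 0.8]
width: 0.0006
```

```bash
python3 st.py 35; cat > k.py <<'E'
from h import *
a=np.radians(-2.1);X=np.array([np.cos(a),np.sin(a)]);Y=np.array([-np.sin(a),np.cos(a)])
s=arm.grab_frame("scene")[...,::-1];cv2.imwrite("pics/s8.png",s)
for r in arm.spot_point("keeper_peg","scene")[:2]:
    w=at(r["xy"],"scene",.056)[:2]-[.5935,.214];print("net",r["score"],w@X,w@Y)
hsv=cv2.cvtColor(s,cv2.COLOR_BGR2HSV);m=(cv2.inRange(hsv,(0,150,80),(6,255,255))|cv2.inRange(hsv,(172,150,80),(180,255,255)))
p=np.argwhere(m[205:300,190:320])[:,::-1]+[190,205]
D=np.array([[(at(u,"scene",.03)[:2]-[.5935,.214])@X,(at(u,"scene",.03)[:2]-[.5935,.214])@Y] for u in p])*1000
v=D-[-102,-64];print(len(D),D.min(0),D.max(0));k=np.linalg.norm(v,axis=1)<60
c=v[k].mean(0);print("bar angle",np.degrees(np.arctan2(c[0],-c[1])))
E
python3 k.py
```

```text
t 13.05 p [0.5028 0.0552 0.1987] z [ 0.353  0.453 -0.819] y [-0.798  0.603 -0.01 ] F [-0.2 -0.3  0.8] w 0.0006242529828097469 q [ 0.21  0.28 -0.45 -0.85 -0.51 -0.17]
tip [0.5655 0.1358 0.0529] dock [-0.0251 -0.0791]
rotvec deg to goal [ 0.33  0.48 -0.04]
net 0.55 -0.018710624275087358 -0.06676739330355422
70 [-85.28794907 -72.37275508] [-45.32904735 -54.91955212]
bar angle 89.34146614337726
```

Call:
move_arm:
  deltas:
    - [0,1,0,0,0,0]
    - [0,1,0,0,0,0]
    - [0,1,0,0,0,0]
    - [0,1,0,0,0,0]
    - [0,0,0,0,0,0]

```text
t: 13.57
eef_pos: [0.5029, 0.0576, 0.1986]
ee_rot: [-3.127, 0.61, -2.21]
force: [-0.6, -7.8, 2.7]
width: 0.0004
```

```bash
python3 st.py 35
```

```text
t 13.5667 p [0.5029 0.0576 0.1986] z [ 0.354  0.451 -0.82 ] y [-0.797  0.604 -0.012] F [-0.6 -7.8  2.7] w 0.00043949220322354106 q [ 0.22  0.27 -0.45 -0.85 -0.5  -0.18]
tip [0.5659 0.1378 0.0528] dock [-0.0248 -0.0771]
rotvec deg to goal [0.46 0.54 0.03]
```

Call:
move_arm:
  deltas:
    - [0,0.5,0,0,0,0]
    - [-3,-4,0,0,0,0]
    - [-12,-16,0,0,0,0]
    - [-12,-16,0,0,0,0]
    - [-6,-8,30,0,0,0]

```text
t: 13.98
eef_pos: [0.4671, 0.0141, 0.2242]
ee_rot: [-3.138, 0.605, -2.217]
force: [1.1, -1.8, 0.0]
width: 0.0005
```

Call:
move_arm:
  deltas:
    - [0,-20,35,0,0,0]
    - [0,-30,35,0,0,0]
    - [0,-30,30,0,0,0]
    - [0,-20,10,0,0,0]
    - [0,0,0,0,0,0]

```text
t: 14.4
eef_pos: [0.4705, -0.0841, 0.3385]
ee_rot: [-3.121, 0.614, -2.208]
force: [-0.7, -0.4, -0.6]
width: 0.0003
```

```bash
python3 st.py 35;python3 k.py; python3 - <<'E'
from h import *
t=arm.grab_frame("top")[...,::-1];s=arm.grab_frame("scene")[...,::-1]
A=cv2.resize(t[140:260,135:265],None,fx=3,fy=3,interpolation=cv2.INTER_CUBIC)
B=cv2.resize(s[205:325,190:320],None,fx=3,fy=3,interpolation=cv2.INTER_CUBIC)
cv2.imwrite("pics/p9.png",np.hstack([A,B]))
E
```

```text
t 14.4 p [ 0.4705 -0.0841  0.3385] z [ 0.359  0.451 -0.817] y [-0.797  0.604 -0.017] F [-0.7 -0.4 -0.6] w 0.00029336517037201464 q [-0.06  0.06 -0.37 -0.66 -0.88 -0.23]
tip [ 0.5344 -0.0038  0.193 ] dock [-0.0511 -0.2199]
rotvec deg to goal [0.45 0.86 0.07]
net 0.64 -0.0243943079530272 -0.07508880461792052
73 [-85.28794907 -71.90875916] [-46.48482697 -55.37041801]
bar angle 90.20333180928662
```

View pics/p9.png

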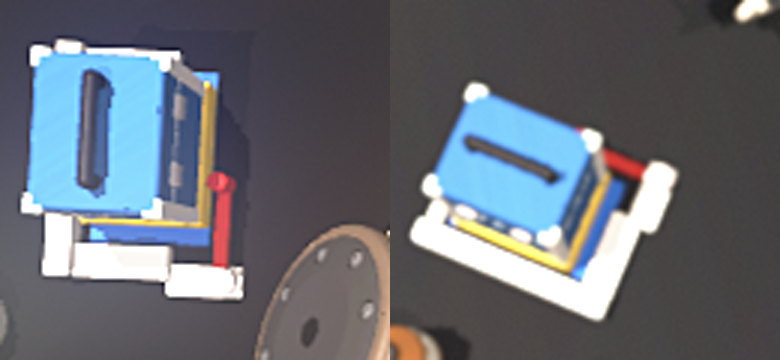

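```bash
python3 - <<'E'
from h import *
a=np.radians(-2.1);X=np.array([np.cos(a),np.sin(a)]);Y=np.array([-np.sin(a),np.cos(a)])
t=arm.grab_frame("top")[...,::-1]
hsv=cv2.cvtColor(t,cv2.COLOR_BGR2HSV);m=(cv2.inRange(hsv,(0,130,70),(7,255,255))|cv2.inRange(hsv,(170,130,70),(180,255,255)))
p=np.argwhere(m[190:240,200:220])[:,::-1]+[200,190]
for z,k in((.076,p[:,1]<204),(.031,p[:,1]>206)):
    D=np.array([[(at(u,"top",z)[:2]-[.5935,.214])@X,(at(u,"top",z)[:2]-[.5935,.214])@Y] for u in p[k]]);c=D.mean(0)
    v=c-[-.102,-.064];print(k.sum(),c.round(4),np.degrees(np.arctan2(v[0],-v[1])).round(1),np.polyfit(D[:,0],D[:,1],1)[0])
r=arm.spot_point("keeper_peg","top")[0];w=at(r["xy"],"top",.056)[:2]-[.5935,.214];v=np.array([w@X,w@Y])-[-.102,-.064];print(r["score"],np.degrees(np.arctan2(v[0],-v[1])))
E
```

```text
48 [-0.0225 -0.0658] 88.7 0.268749097336568
110 [-0.0624 -0.0629] 91.5 -0.01680597386059405
0.49 89.11859290433055
```

Keeper about 89–91° (needs >83°), the case is home, and the tool is clear.

```bash
python3 -c "
from station import arm
print(arm.job_done())"
```

```text
the job is handed in; nothing more can be done
None
```

The case is in the dock and the keeper is shut across the mouth; I handed the job in at about 14.5 s, well inside the 64 s limit. No verdict was reported.

**Case:** I pushed it low on the yellow base with the tool leaning back 35°. It had drifted about 12 mm towards one rail, so I pushed it at a slant to correct this before the rails. I stopped when the push force rose to 27 N and the case stopped moving against the stops. Measured from two cameras after that push, before I swung the keeper:
- It stood about 2 mm off the centre line.
- It was 0 to 3 mm short of home, against the 7 mm allowed.
- It was square and upright.

The detection network alone put it 5 to 8 mm beyond home, which the stops make impossible, so I went by the edge measurements.

**Keeper:** I swung it by the peg with the fingers closed, shifting my contact once when the peg neared the edge of the fingers. I stopped at the end stop, where the force reached about 8 N. Its final angle read between 88.7° and 91.5° by different measures; about 83° was needed.

**Finish:** The last picture showed the case unmoved, and the tool had backed well clear with no force on it. I kept well away from the bottle, jar and tin but did not measure them again at the end.

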